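# Check a panel joint, then hold the index plunger open

## Robot

A 6-joint arm with a two-finger parallel gripper is mounted at the origin on the work surface. World frame = base frame: x ahead of the robot, y to its left, z up, the work surface at z = 0. Lengths are in m, angles in rad, forces in N, time in s.
With the tool pointing down it reaches from about 0.325 to 0.85 m from the base axis. Payload 15.5 kg.
Tool frame: the origin (TCP) lies on the centre line of the jaws, within the pads' length; the fingertips stand 11 mm ahead of it and the grasp point (between the pads) lies 8 mm behind it; z points along the fingers, y is the direction in which the jaws open and shut (so a half turn about z gives the same grasp; the last joint's range is limited). The gripper opens to 91 mm and grips with 3 to 60 N. Pads are 32 mm wide; open, the fingers measure 118 mm over their backs; the gripper's body (76 mm by 178 mm) begins 60 mm behind the grasp point.
Start: joints at [1.226, 0.494, 1.345, -0, 1.302, -0.096], TCP at [0.155, 0.606, 0.225] pointing down, gripper open.
Joint ranges: [-2.91, 2.91], [-0.82, 2.16], [0.22, 2.67], [-1.22, 4.37], [0.12, 2.79], [-3.08, 3.08]. Speed limits (rad/s): [1.89, 1.89, 2.57, 3.01, 3.01, 3.01].

## Interface

Orientations are given as a unit quaternion [w, x, y, z].
In Python, from rig import manip gives the robot as it stands. The module is installed in compiled form; this text tells all that it offers.
- The arm moves only by the shell command python3 -m handwheel 'ROWS' [FORCE]. ROWS is JSON, a list of rows, each an object of numbers: "tx", "ty", "tz": the shift along the tool's x, y, z in m; "wx", "wy", "wz": the turn, a rotation vector about the tool's x, y, z in rad; "grip": the finger opening in m, from 0 to 0.0912. A call has 1 to 8 rows; each row is the pose to reach, as a shift and turn from the pose commanded when the call began, along the tool's axes at that moment; what a row does not reach only later rows make up. A row lasts 1/8 s, in which the tool goes at most 62.5 mm and 10.7 degrees, less where a joint would pass 70% of its speed; a pose out of reach is approached as far as the arm can. A call with a gripper value outside its range is refused whole. The fingers move at their own pace and stop on an object; FORCE is the grip in N (left out, the last holds). Time passes only in rows, so rows that repeat a pose let the fingers close. It gives the time, the measured TCP pose, the force and the opening at its end, in the units of the state.
- manip.state(): the state, without advancing time (a new reading comes with each control period).
- manip.camera(name): name is "scene" or "top"; returns the picture (384x512x3 uint8, blue, green, red); there is no depth.
- manip.calibration(name): a dict with "fx", "fy", "cx", "cy" (pixels), "k1" (the pictures are not rectified: a ray, as slopes to the right and down, at radius r is drawn at 1 + k1 r^2 times it, then the intrinsics apply), "position" and "orientation" of the camera in the world. Camera axes: x right, y down, z forward; pixel columns grow to the right and rows downward; lengths in m; the calibration is good to about 2 mm. A picture is of the moment at which its call begins. calibration takes no time and is no camera call.
- manip.close_job(): hands the job in, once; it reports no verdict.
The state is a dict: "t": time; "joint_pos": joint angles; "joint_vel": joint speeds; "tau": joint torques, N m; "position": TCP position; "orientation": TCP orientation; "force": force on the tool from outside, world axes, zero at the start; "ft_torque": the same for the moment, N m; "finger_gap": finger opening in m.
Only numpy, scipy, OpenCV 4.12 (cv2) and the standard library are available. Lean on these libraries where they do the work, as an engineer would, in place of code of your own. Each camera call takes 0.05 s, during which the arm holds its last target.

## Task

Take the stylus from its wooden stand and, holding it upright with its tip down in the groove, run it slowly (about 3 cm a second or less) along the whole seam between the two white panels, from the end away from the plunger to the end nearest it, to check the joint. Stand the stylus back in its stand, then grip the fixture's sprung plunger knob, pull it straight up as far as it goes so that the pin is clear of its hole, and finish while still holding it there so that a colleague can take the panels out. Leave everything else on the table where it is.

Things in the scene. Friction and masses are not known exactly. Their poses are not given: they have to be found in the camera images.
- fixture: fixed fixture, turned about the vertical: dark base plate 110 (x) x 250 (y, -115 to +135) x 12 mm; on it two white panels (40 x 130 mm, tops 22 mm above the table) with an open seam groove between them, and at the +y end a bridge 74 (x) x 30 (y) mm, top 58 mm up (brass bush 61 mm), on clear cheeks. Origin: on the table under the groove's centre line; y along the seam towards the plunger, z up
- seam_start (a point): far end of the seam groove (away from the plunger), on its centre line, level with the panels' tops, 22 mm above the table. Axes as the fixture's: +y runs along the seam to seam_end. The groove is straight, 14 mm wide, 10 mm deep, open at both ends, with a flat rigid floor
- seam_end (a point): seam groove's other end, nearest the plunger, 130 mm from seam_start, same height and axes
- seat_hole (a point): centre of the mouth of the plunger's seat hole, 25 mm above the table in the fixture's aluminium block under the bridge, straight below the plunger, 50 mm beyond seam_end. With the plunger at rest the pin (8 mm) stands 11 mm deep in it
- plunger_knob (a point): plunger's black knurled knob, an upright cylinder 24 mm in diameter and 40 mm tall. This point: centre of its underside, 62 mm above the table at rest, 4 mm above the bridge (1 mm above the bush); z up. It rises with the plunger
- plunger (a joint): lift of the plunger in m: 0 pushed home by its spring (pin in the hole), 0.018 fully back against its stop; the pin is clear above 0.011. Pulls straight up; the spring needs about 7 N to start and 15 N at the stop, and snaps the pin home if let go
- stylus: tracing stylus, loose, about 70 g: round aluminium handle 16 mm in diameter from 6 to 68 mm above the origin, collar 32 mm in diameter from 0 to 6 mm, below it a steel shank 10 mm in diameter, narrowing to a 5 mm round-ended tip over its last 16 mm, the end 58 mm below the origin. Origin: centre of the collar's underside, z up the handle. It stands upright in the stand's hole, collar resting on the stand's top
- stylus_tip (a point): lowest point of the stylus tip
- stylus_grip (a point): middle of the part of the handle to grip, on its axis, 36 mm above the collar's underside; z along the handle
- stylus_stand: fixed light-wood block 64 x 64 x 70 mm with an upright hole 20 mm in diameter right through its middle, in which the stylus stands. Origin: centre of its underside on the table; the hole's mouth is 70 mm above it. Stands left or right of the fixture
- jar: clear screw-top jar, 60 mm diameter, 85 mm tall, loose; stands on the other side of the fixture from the stylus stand. Bystander. Origin: centre of its underside.
- mouse: computer mouse, 62 x 105 x 32 mm, loose. Bystander. Origin: centre of its underside.
- meter: flat handheld multimeter lying face up, 145 x 75 x 41 mm, loose. Bystander. Origin: centre of its underside.
- end_cap: round plastic pipe end cap, 48 mm diameter, 50 mm tall, loose. Bystander. Origin: centre of its underside.
- screwdriver: small screwdriver lying on the table, loose. Bystander. Origin: at its underside, inside its length.
- offcut: clear acrylic offcut lying flat, 70 x 45 x 12 mm, loose. Bystander. Origin: centre of its underside.
- parts_tray: small divided parts tray, 120 x 90 x 35 mm, loose. Bystander. Origin: centre of its underside.
Not all that is in view belongs to the job. Leave any blue look-alike of the stylus alone. Of the things shaped like the stylus_stand, the wood one is meant.

How it is judged:
On the way, in this order (a step that is already met when the one before it is completed fails the run):
1. stylus tip down in the seam groove at the far end, where the tracing starts (x of stylus_tip in the frame of seam_start between -0.007 and 0.007 m and y of stylus_tip in the frame of seam_start between -0.005 and 0.018 m and z of stylus_tip in the frame of seam_start between -0.013 and -0.0015 m), for 0.05 s.
2. stylus tip down in the seam groove at the first quarter (x of stylus_tip in the frame of seam_start between -0.007 and 0.007 m and y of stylus_tip in the frame of seam_start between 0.03 and 0.048 m and z of stylus_tip in the frame of seam_start between -0.013 and -0.0015 m), for 0.05 s.
3. stylus tip down in the seam groove at the middle (x of stylus_tip in the frame of seam_start between -0.007 and 0.007 m and y of stylus_tip in the frame of seam_start between 0.056 and 0.074 m and z of stylus_tip in the frame of seam_start between -0.013 and -0.0015 m), for 0.05 s.
4. stylus tip down in the seam groove at the third quarter (x of stylus_tip in the frame of seam_start between -0.007 and 0.007 m and y of stylus_tip in the frame of seam_start between 0.082 and 0.1 m and z of stylus_tip in the frame of seam_start between -0.013 and -0.0015 m), for 0.05 s.
5. stylus tip down in the seam groove at the end nearest the plunger (x of stylus_tip in the frame of seam_start between -0.007 and 0.007 m and y of stylus_tip in the frame of seam_start between 0.112 and 0.136 m and z of stylus_tip in the frame of seam_start between -0.013 and -0.0015 m), for 0.05 s.
6. stylus back upright in its stand and let go (horizontal distance between stylus and stylus_stand below 0.009 m and z of stylus in the frame of stylus_stand between 0.066 and 0.074 m and angle between stylus's own z axis and vertical below 0.12 rad and contact force between the fingers and stylus below 0.2 N), for 0.2 s.
7. plunger pulled fully back by the gripper (value of joint plunger above 0.0145 m and contact force between the fingers and plunger above 1 N), for 0.3 s.
At the end, for the whole second after the job is handed in: The gripper holds the plunger knob with the plunger still and lifted at least 14.5 mm of its 18 mm (pin clear of the hole); the stylus stands upright in its stand (within 9 mm of the hole's axis, collar on the stand's top within 4 mm, tilt below 0.12 rad), not touched by the fingers (all of step 6 and all of step 7 and velocity of joint plunger between -0.02 and 0.02 m/s); the arm keeps its last pose, push and grip.
It fails at once if the stylus moves faster than 80 mm/s while its tip is in the seam (x of stylus_tip in the frame of seam_start between -0.007 and 0.007 m and y of stylus_tip in the frame of seam_start between 0 and 0.13 m and z of stylus_tip in the frame of seam_start between -0.013 and -0.0015 m and linear speed of stylus above 0.08 m/s).
It fails at once if the stylus leans over (more than 0.35 rad) while its tip is in the seam (x of stylus_tip in the frame of seam_start between -0.007 and 0.007 m and y of stylus_tip in the frame of seam_start between 0 and 0.13 m and z of stylus_tip in the frame of seam_start between -0.013 and -0.0015 m and angle between stylus's own z axis and vertical above 0.35 rad).
It fails at once if the plunger is pulled while the stylus is out of its stand (value of joint plunger above 0.006 m and horizontal distance between stylus and stylus_stand above 0.025 m).
It fails at once if a bystander is pushed more than 25 mm from its place (distance of any of jar, mouse, meter, end_cap, screwdriver, offcut, parts_tray from where it was at the start of the episode above 0.025 m).
It also fails if it takes over 69 s, if anything falls off the work surface, if the arm or the gripper's body presses on something with over 40 N, if the wrist force passes 120 N, or if a joint passes its speed limit or range.

## Working session

There is one attempt and no reset: what is moved stays moved. The work goes in short steps, Python scripts to look and compute and a shell command to move; the robot and the scene stay as the last step left them, time stands still between calls to the robot, and variables do not carry over. Pictures are saved under pics/ and viewed, and the job is handed in when it is done.

```bash
mkdir -p pics; python3 - <<'E'
from rig import manip
import cv2
for n in("scene","top"):
    cv2.imwrite(f"pics/{n}0.png",manip.camera(n)); print(n,manip.calibration(n))
print(manip.state())
E
```

```text
scene {'fx': 454.5837958292833, 'fy': 454.5837958292833, 'cx': 247.13457790220235, 'cy': 196.998491646811, 'k1': -0.12173513926741385, 'position': array([ 1.11870818, -0.14403302,  0.92223716]), 'orientation': array([-0.22509475,  0.74629023,  0.59794011, -0.18668388])}
top {'fx': 347.67882458736204, 'fy': 347.67882458736204, 'cx': 254.6489127849152, 'cy': 194.77991590557133, 'k1': -0.05162158205263746, 'position': array([ 0.49191378, -0.0288348 ,  1.07718452]), 'orientation': array([ 0.04511072, -0.69654361,  0.71543713, -0.03068761])}
{'t': 0.1, 'joint_pos': array([ 1.22551418e+00,  4.94131478e-01,  1.34602835e+00,  2.99661780e-06,
        1.30251187e+00, -9.55247829e-02]), 'joint_vel': array([-0.0008901 , -0.00192954, -0.00010812,  0.00089282,  0.00101669,
        0.00089558]), 'tau': array([ 8.34989478e-04, -8.80248070e+01, -3.82539117e+01,  7.10322149e-02,
        4.84837114e-02, -8.90670663e-06]), 'position': array([0.15438511, 0.60530924, 0.22440523]), 'orientation': array([-1.19361675e-04,  1.24554736e-01,  9.92212592e-01, -5.26154885e-04]), 'force': array([-0.19925684, -0.00841308,  0.65732841]), 'ft_torque': array([-0.0232439 , -0.01308418, -0.02314777]), 'finger_gap': 0.09157103637939856}
```

View pics/scene0.png

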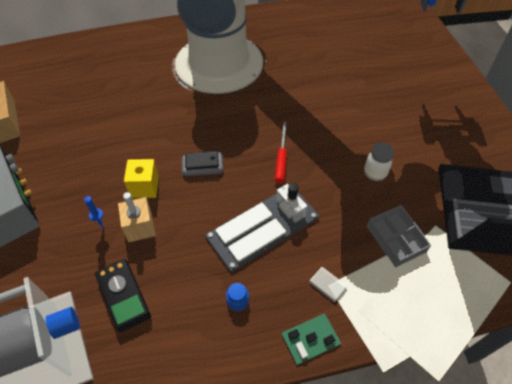

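View pics/top0.png

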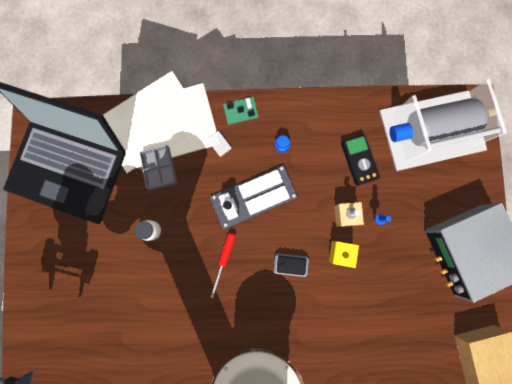

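```bash
cat > h.py <<'E'
import numpy as np,cv2
from rig import manip
from scipy.spatial.transform import Rotation as R
def cal(n):
    c=manip.calibration(n);K=np.array([[c['fx'],0,c['cx']],[0,c['fy'],c['cy']],[0,0,1]]);D=np.array([c['k1'],0,0,0,0.])
    q=c['orientation'];return K,D,R.from_quat([q[1],q[2],q[3],q[0]]),np.array(c['position'])
def ray(n,uv):
    K,D,Ro,p=cal(n);s=cv2.undistortPoints(np.array(uv,float).reshape(-1,1,2),K,D).reshape(-1,2)
    d=Ro.apply(np.c_[s,np.ones(len(s))]);return p,d
def plane(n,uv,z):
    p,d=ray(n,uv);return p+d*((z-p[2])/d[:,2])[:,None]
def proj(n,P):
    K,D,Ro,p=cal(n);X=Ro.inv().apply(np.atleast_2d(P)-p);return cv2.projectPoints(X,np.zeros(3),np.zeros(3),K,D)[0].reshape(-1,2)
def tri(a,b):
    A=np.zeros((3,3));y=np.zeros(3)
    L=[ray("scene",a),ray("top",b)]
    for p,d in L:
        d=d[0]/np.linalg.norm(d[0]);M=np.eye(3)-np.outer(d,d);A+=M;y+=M@p
    X=np.linalg.solve(A,y);return X,[np.linalg.norm(np.cross(X-p,d[0]/np.linalg.norm(d[0]))) for p,d in L]
E
python3 - <<'E'
import cv2
s=cv2.imread("pics/scene0.png");t=cv2.imread("pics/top0.png")
cv2.imwrite("pics/z1.png",cv2.resize(s[150:280,80:330],None,fx=3.2,fy=3.2,interpolation=cv2.INTER_CUBIC))
cv2.imwrite("pics/z2.png",cv2.resize(t[150:280,200:400],None,fx=4,fy=4,interpolation=cv2.INTER_CUBIC))
E
```

```text
(no output)
```

View pics/z1.png

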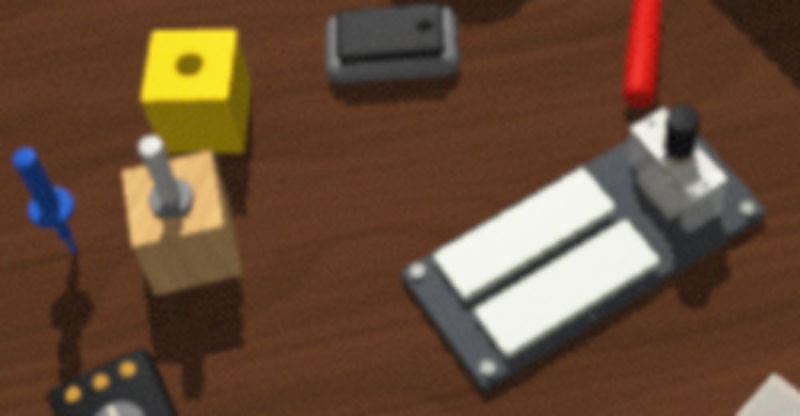

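View pics/z2.png

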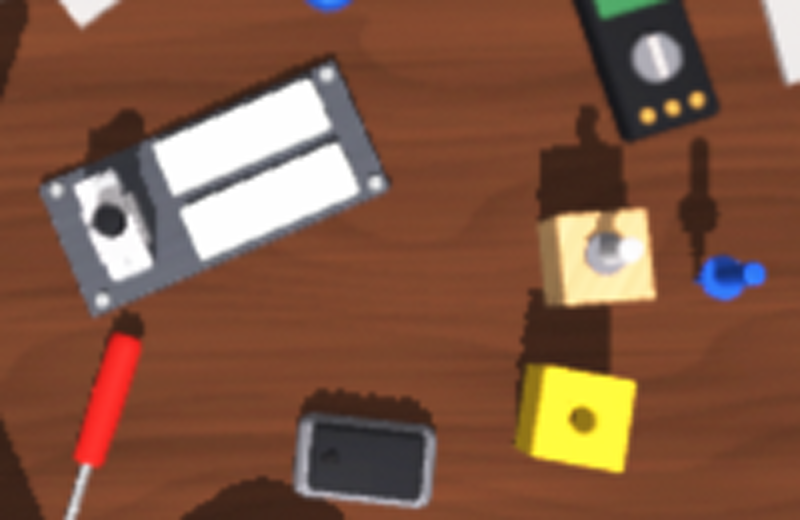

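```bash
cat > m.py <<'E'
from h import *
def quads(n,im,lo,hi,box,amin):
    x0,y0,x1,y1=box
    m=np.zeros(im.shape[:2],np.uint8);m[y0:y1,x0:x1]=cv2.inRange(im,lo,hi)[y0:y1,x0:x1]
    cs=cv2.findContours(m,cv2.RETR_EXTERNAL,cv2.CHAIN_APPROX_NONE)[0]
    return [c for c in cs if cv2.contourArea(c)>amin]
E
python3 - <<'E'
from m import *
for n,box in(("scene",(200,185,275,275)),("top",(235,162,300,218))):
    im=cv2.imread(f"pics/{n}0.png")
    cs=quads(n,im,(185,185,185),(255,255,255),box,200)
    ctr=[]
    for c in cs:
        w=plane(n,c[:,0,:].astype(float),0.022)[:,:2]*1000
        r=cv2.minAreaRect(w.astype(np.float32));ctr.append(r)
        print(n,len(c),np.round(r[0],1),np.round(r[1],1),round(r[2],1))
    a=np.mean([r[0] for r in ctr],0);print("mid",a)
    hsv=cv2.cvtColor(im,cv2.COLOR_BGR2HSV)
    b=(115,190,160,245) if n=="scene" else (330,200,370,230)
    print("wood px",hsv[b[1]:b[3]:6,b[0]:b[2]:6].tolist())
E
```

```text
scene 112 [639.6 -25.7] [ 40.  126.8] 21.8
scene 115 [588.8 -44. ] [ 40.6 130.3] 21.6
mid [614.20935059 -34.814785  ]
wood px [[[12, 162, 88], [11, 161, 92], [18, 179, 108], [24, 229, 128], [25, 229, 127], [25, 235, 127], [25, 235, 127], [21, 200, 70]], [[11, 154, 91], [10, 152, 89], [21, 8, 232], [24, 233, 125], [25, 236, 122], [22, 184, 144], [25, 247, 121], [17, 167, 55]], [[12, 161, 95], [15, 139, 158], [23, 18, 112], [17, 95, 174], [19, 122, 230], [17, 126, 221], [11, 142, 54], [12, 148, 67]], [[11, 160, 97], [19, 120, 235], [16, 94, 197], [15, 15, 103], [16, 68, 187], [19, 120, 234], [11, 154, 53], [10, 158, 71]], [[10, 168, 94], [18, 123, 228], [15, 48, 158], [0, 7, 78], [16, 88, 128], [18, 121, 232], [16, 126, 89], [12, 165, 88]], [[12, 163, 97], [17, 125, 228], [18, 121, 230], [17, 121, 116], [19, 121, 232], [18, 120, 231], [17, 127, 114], [12, 165, 94]], [[11, 159, 93], [16, 131, 171], [17, 125, 143], [18, 122, 107], [17, 121, 116], [18, 133, 111], [17, 125, 112], [10, 159, 98]], [[9, 163, 89], [12, 164, 95], [18, 129, 115], [16, 117, 113], [18, 128, 112], [17, 123, 112], [
[... 235 characters left out ...]
123, 52], [11, 135, 53], [10, 159, 88]]]
top 101 [589.6 -45.9] [ 42.9 131.6] 21.9
top 101 [639.4 -25.9] [ 43.  131.6] 21.8
mid [614.52716064 -35.90497589]
wood px [[[9, 160, 118], [9, 148, 62], [9, 150, 61], [9, 148, 57], [9, 147, 59], [9, 159, 120], [9, 163, 122]], [[9, 162, 124], [16, 127, 150], [25, 73, 254], [22, 98, 249], [23, 86, 252], [24, 82, 253], [9, 160, 123]], [[9, 164, 131], [16, 123, 147], [24, 82, 253], [124, 11, 183], [165, 5, 194], [20, 18, 253], [9, 165, 116]], [[9, 163, 127], [16, 128, 147], [24, 82, 253], [22, 81, 249], [20, 64, 246], [24, 80, 254], [9, 163, 119]], [[9, 162, 132], [15, 132, 116], [23, 87, 252], [24, 79, 254], [23, 87, 253], [16, 123, 235], [9, 164, 131]]]
```

```bash
python3 - <<'E'
from m import *
for n,box,vmin in(("scene",(112,185,162,250),165),("top",(325,198,372,232),225)):
    im=cv2.imread(f"pics/{n}0.png");hsv=cv2.cvtColor(im,cv2.COLOR_BGR2HSV)
    cs=quads(n,hsv,(14,45,vmin),(28,150,255),box,15)
    c=np.vstack(cs);w=plane(n,c[:,0,:].astype(float),0.070)[:,:2]*1000
    h=cv2.minAreaRect(w.astype(np.float32));print(n,np.round(h[0],1),np.round(h[1],1),round(h[2],1))
    # black knob
    bx=(270,175,310,225) if n=="scene" else (215,190,240,220)
    m=np.zeros(im.shape[:2],np.uint8);m[bx[1]:bx[3],bx[0]:bx[2]]=(im.max(2)<38)[bx[1]:bx[3],bx[0]:bx[2]]*255
    for c in cv2.findContours(m,0,1)[0]:
        if cv2.contourArea(c)>20: print("blk",cv2.boundingRect(c),cv2.moments(c)['m10']/cv2.moments(c)['m00'],cv2.moments(c)['m01']/cv2.moments(c)['m00'])
    # gray stylus
    m=np.zeros(im.shape[:2],np.uint8);bx=(112,185,162,240) if n=="scene" else (335,200,368,228)
    m[bx[1]:bx[3],bx[0]:bx[2]]=((hsv[...,1]<45)&(hsv[...,2]>90))[bx[1]:bx[3],bx[0]:bx[2]]*255
    for c in cv2.findContours(m,0,1)[0]:
        if cv2.contourArea(c)>8: print("sty",cv2.boundingRect(c),c[:,0].tolist())
    for nm,P in dict(knobtop=(.5717,.0713,.102),knobbot=(.5717,.0713,.062),s0=(.6385,-.0957,.022),s1=(.5903,.0249,.022)).items():print(nm,proj(n,P))
    hs=cv2.inRange(hsv,(105,140,60),(125,255,255));bx=(80,190,112,230) if n=="scene" else (370,205,395,228)
    m=np.zeros_like(hs);m[bx[1]:bx[3],bx[0]:bx[2]]=hs[bx[1]:bx[3],bx[0]:bx[2]]
    print("blue",[cv2.boundingRect(c) for c in cv2.findContours(m,0,1)[0]])
E
```

```text
scene [ 537.  -284.5] [65.3 65.3] 2.8
blk (289, 190, 8, 9) 292.2059925093633 194.21722846441946
sty (123, 192, 17, 25) [[127, 192], [126, 193], [125, 193], [124, 193], [124, 194], [123, 195], [123, 196], [123, 197], [124, 198], [125, 199], [125, 200], [126, 201], [127, 202], [127, 203], [128, 204], [128, 205], [129, 206], [129, 207], [129, 208], [128, 209], [128, 210], [127, 211], [127, 212], [127, 213], [128, 214], [128, 215], [129, 216], [129, 215], [130, 214], [131, 213], [132, 212], [133, 212], [134, 212], [135, 212], [136, 213], [136, 214], [136, 215], [137, 215], [138, 214], [138, 213], [139, 212], [139, 211], [139, 210], [138, 209], [138, 208], [137, 207], [136, 207], [135, 206], [134, 206], [133, 205], [132, 204], [132, 203], [131, 202], [131, 201], [131, 200], [131, 199], [131, 198], [130, 197], [130, 196], [130, 195], [129, 194], [128, 193]]
knobtop [[292.49327912 186.57091882]]
knobbot [[291.21436079 196.6970859 ]]
s0 [[225.82448039 244.56047907]]
s1 [[272.86772342 216.48223679]]
blue [(84, 197, 19, 28)]
top [ 537.6 -286.5] [64.  64.8] 3.1
sty (347, 208, 14, 11) [[351, 208], [350, 209], [349, 209], [348, 209], [347, 210], [347, 211], [347, 212], [347, 213], [347, 214], [347, 215], [348, 216], [348, 217], [349, 217], [350, 218], [351, 218], [352, 218], [353, 217], [354, 217], [355, 216], [356, 215], [357, 215], [358, 215], [359, 214], [360, 213], [360, 212], [360, 211], [360, 210], [359, 210], [358, 209], [357, 209], [356, 210], [355, 210], [354, 210], [353, 209], [352, 209]]
knobtop [[225.96719984 204.56438301]]
knobbot [[227.38224769 205.63860385]]
s0 [[282.78173489 183.37211233]]
s1 [[243.75790289 200.14022152]]
blue [(374, 214, 17, 11)]
```

```bash
python3 - <<'E'
from h import *
for n in("scene","top"):
    for z in(.138,.076): print(n,z,proj(n,(.5373,-.2855,z)))
print(tri((127,196),(357.5,212)))
for n,uv in(("scene",(292.9,186.3)),("top",(227,204.6))): print(plane(n,uv,.102))
# blue
print(tri((87.5,199.5),(388.5,218)))
q=manip.state()['orientation'];print(R.from_quat([*q[1:],q[0]]).as_matrix().round(3))
E
```

```text
scene 0.138 [[126.1145113  194.40140918]]
scene 0.076 [[132.47828861 210.10465259]]
top 0.138 [[356.89279706 212.58129036]]
top 0.076 [[351.0779169  213.78960654]]
(array([ 0.53915269, -0.28621476,  0.13507676]), [np.float64(0.0017661119543334598), np.float64(0.0017661119543335851)])
[[0.57119119 0.07237705 0.102     ]]
[[0.57152028 0.0683833  0.102     ]]
(array([ 0.52080351, -0.37366359,  0.1239143 ]), [np.float64(0.00163305713108101), np.float64(0.0016330571310810922)])
[[-0.969  0.247 -0.   ]
 [ 0.247  0.969 -0.001]
 [ 0.    -0.001 -1.   ]]
```

```bash
python3 -m handwheel '[{"tx":-0.05,"ty":-0.035,"tz":-0.02,"grip":0.05},{"tx":-0.1,"ty":-0.07,"tz":-0.02,"grip":0.05},{"tx":-0.15,"ty":-0.105,"tz":-0.02,"grip":0.05},{"tx":-0.2,"ty":-0.14,"tz":-0.02,"grip":0.05},{"tx":-0.25,"ty":-0.175,"tz":-0.02,"grip":0.05},{"tx":-0.3,"ty":-0.205,"tz":-0.02,"grip":0.05},{"tx":-0.332,"ty":-0.231,"tz":-0.02,"grip":0.05},{"tx":-0.332,"ty":-0.231,"tz":-0.02,"grip":0.05}]' 25
cat > d.py <<'E'
import sys
from h import *
# usage: tx x y z : shift in tool axes from measured pose
s=manip.state();q=s['orientation'];M=R.from_quat([*q[1:],q[0]])
t=np.array([float(a) for a in sys.argv[1:4]])
print("t",round(s['t'],2),"pos",s['position'].round(4),"tilt/yaw",M.as_matrix().round(4).tolist(),"F",s['force'].round(2),"gap",round(s['finger_gap'],4))
print("shift",M.inv().apply(t-s['position']).round(4))
E
python3 d.py .5375 -.2855 .215
```

```text
t 0.1 pos [0.1544 0.6053 0.2244] tilt/yaw [[-0.969, 0.2472, -0.0004], [0.2472, 0.969, -0.001], [0.0001, -0.0011, -1.0]] F [-0.2  -0.01  0.66] gap 0.0916
shift [-0.5914 -0.7685  0.0102]schema error: expected keys tx, ty, tz, wx, wy, wz, grip
```

```bash
python3 -m handwheel '[{"tx":-0.05,"ty":-0.035,"tz":-0.02,"wx":0,"wy":0,"wz":0,"grip":0.05},{"tx":-0.1,"ty":-0.07,"tz":-0.02,"wx":0,"wy":0,"wz":0,"grip":0.05},{"tx":-0.15,"ty":-0.105,"tz":-0.02,"wx":0,"wy":0,"wz":0,"grip":0.05},{"tx":-0.2,"ty":-0.14,"tz":-0.02,"wx":0,"wy":0,"wz":0,"grip":0.05},{"tx":-0.25,"ty":-0.175,"tz":-0.02,"wx":0,"wy":0,"wz":0,"grip":0.05},{"tx":-0.3,"ty":-0.205,"tz":-0.02,"wx":0,"wy":0,"wz":0,"grip":0.05},{"tx":-0.332,"ty":-0.231,"tz":-0.02,"wx":0,"wy":0,"wz":0,"grip":0.05},{"tx":-0.332,"ty":-0.231,"tz":-0.02,"wx":0,"wy":0,"wz":0,"grip":0.05}]' 25
python3 d.py .5375 -.2855 .215
```

```text
t: 1.1
position: [0.4205, 0.2977, 0.2447]
orientation: [-0.0, 0.126, 0.992, -0.0]
force: [-0.9, 1.0, -0.4]
finger_gap: 0.05
t 1.1 pos [0.4205 0.2977 0.2447] tilt/yaw [[-0.9681, 0.2505, -0.0002], [0.2505, 0.9681, -0.0005], [0.0, -0.0006, -1.0]] F [-0.93  1.   -0.41] gap 0.05
shift [-0.2594 -0.5352  0.03  ]
```

```bash
python3 -m handwheel '[{"tx":-0.027,"ty":-0.055,"tz":0,"wx":0,"wy":0,"wz":0,"grip":0.05},{"tx":-0.054,"ty":-0.11,"tz":0,"wx":0,"wy":0,"wz":0,"grip":0.05},{"tx":-0.08,"ty":-0.165,"tz":0,"wx":0,"wy":0,"wz":0,"grip":0.05},{"tx":-0.107,"ty":-0.22,"tz":0,"wx":0,"wy":0,"wz":0,"grip":0.05},{"tx":-0.133,"ty":-0.275,"tz":0,"wx":0,"wy":0,"wz":0,"grip":0.05},{"tx":-0.16,"ty":-0.33,"tz":0,"wx":0,"wy":0,"wz":0,"grip":0.05},{"tx":-0.187,"ty":-0.385,"tz":0,"wx":0,"wy":0,"wz":0,"grip":0.05},{"tx":-0.213,"ty":-0.44,"tz":0,"wx":0,"wy":0,"wz":0,"grip":0.05}]' 25
python3 d.py .5375 -.2855 .215
```

```text
t: 2.1
position: [0.517, -0.1804, 0.2448]
orientation: [-0.0, 0.124, 0.992, 0.0]
force: [0.9, 0.6, 0.5]
finger_gap: 0.05
t 2.1 pos [ 0.517  -0.1804  0.2448] tilt/yaw [[-0.9691, 0.2467, 0.0], [0.2467, 0.9691, 0.0004], [0.0001, 0.0004, -1.0]] F [0.91 0.59 0.53] gap 0.05
shift [-0.0458 -0.0968  0.0298]
```

```bash
python3 -m handwheel '[{"tx":-0.023,"ty":-0.05,"tz":0,"wx":0,"wy":0,"wz":0,"grip":0.05},{"tx":-0.046,"ty":-0.0965,"tz":0.01,"wx":0,"wy":0,"wz":0,"grip":0.05},{"tx":-0.046,"ty":-0.0965,"tz":0.03,"wx":0,"wy":0,"wz":0,"grip":0.05},{"tx":-0.046,"ty":-0.0965,"tz":0.03,"wx":0,"wy":0,"wz":0,"grip":0.05}]' 25
python3 d.py .5375 -.2855 .098; python3 - <<'E'
from h import *
for n in("scene","top"):
    im=manip.camera(n);p=proj(n,(.5375,-.2855,.14))[0].astype(int)
    cv2.imwrite(f"pics/{n}1.png",cv2.resize(im[p[1]-60:p[1]+60,max(p[0]-70,0):p[0]+70],None,fx=4,fy=4,interpolation=2))
E
```

```text
t: 2.6
position: [0.5368, -0.2831, 0.2133]
orientation: [-0.002, 0.125, 0.992, 0.001]
force: [-0.4, 0.1, 0.1]
finger_gap: 0.0499
t 2.6 pos [ 0.5368 -0.2831  0.2133] tilt/yaw [[-0.9689, 0.2473, -0.0029], [0.2473, 0.9689, 0.0022], [0.0033, 0.0014, -1.0]] F [-0.37  0.08  0.06] gap 0.0499
shift [-0.0016 -0.0023  0.1153]
```

View pics/scene1.png

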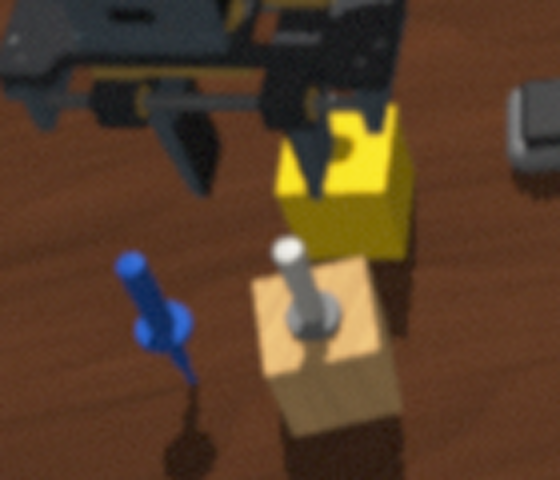

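View pics/top1.png

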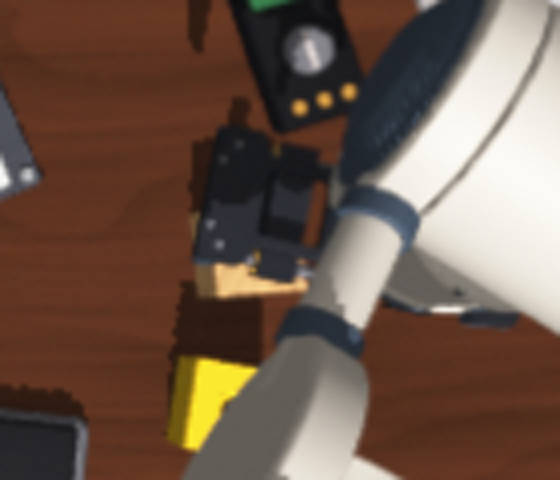

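```bash
python3 -c "
from h import *
print(proj('scene',[(.5368,-.2831,.2023),(.5368,-.2831,.210)]))"; python3 -m handwheel '[{"tx":0,"ty":0,"tz":0.03,"wx":0,"wy":0,"wz":0,"grip":0.05},{"tx":0,"ty":0,"tz":0.05,"wx":0,"wy":0,"wz":0,"grip":0.05},{"tx":0,"ty":0,"tz":0.05,"wx":0,"wy":0,"wz":0,"grip":0.05}]' 25
python3 d.py .5375 -.2855 .098
```

```text
[[119.98892081 175.84736311]
 [119.07078067 173.53235799]]
t: 3.08
position: [0.5373, -0.2831, 0.1648]
orientation: [-0.001, 0.124, 0.992, 0.0]
force: [-0.2, 0.5, -0.1]
finger_gap: 0.0497
t 3.08 pos [ 0.5373 -0.2831  0.1648] tilt/yaw [[-0.9692, 0.2462, -0.0011], [0.2462, 0.9692, 0.0008], [0.0012, 0.0005, -1.0]] F [-0.2   0.54 -0.09] gap 0.0497
shift [-0.0009 -0.0023  0.0668]
```

```bash
python3 -m handwheel '[{"tx":-0.001,"ty":-0.0023,"tz":0.02,"wx":0,"wy":0,"wz":0,"grip":0.05},{"tx":-0.001,"ty":-0.0023,"tz":0.04,"wx":0,"wy":0,"wz":0,"grip":0.05},{"tx":-0.001,"ty":-0.0023,"tz":0.06,"wx":0,"wy":0,"wz":0,"grip":0.05},{"tx":-0.001,"ty":-0.0023,"tz":0.0665,"wx":0,"wy":0,"wz":0,"grip":0.05},{"tx":-0.001,"ty":-0.0023,"tz":0.0665,"wx":0,"wy":0,"wz":0,"grip":0.05},{"tx":-0.001,"ty":-0.0023,"tz":0.0665,"wx":0,"wy":0,"wz":0,"grip":0.05}]' 25
python3 d.py .5375 -.2855 .098
```

```text
t: 3.82
position: [0.5384, -0.2869, 0.0996]
orientation: [0.001, 0.124, 0.992, -0.0]
force: [-0.1, -0.3, -0.1]
finger_gap: 0.0502
t 3.83 pos [ 0.5384 -0.2869  0.0996] tilt/yaw [[-0.969, 0.247, 0.0013], [0.247, 0.969, -0.0009], [-0.0015, -0.0005, -1.0]] F [-0.09 -0.28 -0.07] gap 0.0502
shift [0.0012 0.0011 0.0016]
```

```bash
python3 - <<'E'
from h import *
n="scene"
im=manip.camera(n);p=proj(n,(.5375,-.2855,.12))[0].astype(int)
cv2.imwrite(f"pics/{n}2.png",cv2.resize(im[p[1]-50:p[1]+50,max(p[0]-60,0):p[0]+60],None,fx=5,fy=5,interpolation=2))
E
```

```text
(no output)
```

View pics/scene2.png

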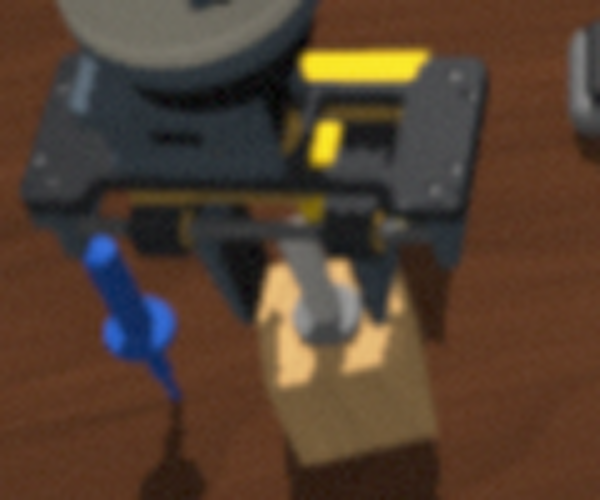

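The stylus handle (zoomed about (320, 290)) stands between the two finger tips (245 and 380), and the blue one is clear. I'll close on it.

```bash
python3 -m handwheel '[{"tx":0,"ty":0,"tz":0,"wx":0,"wy":0,"wz":0,"grip":0.012},{"tx":0,"ty":0,"tz":0,"wx":0,"wy":0,"wz":0,"grip":0.012},{"tx":0,"ty":0,"tz":0,"wx":0,"wy":0,"wz":0,"grip":0.012},{"tx":0,"ty":0,"tz":0,"wx":0,"wy":0,"wz":0,"grip":0.012},{"tx":0,"ty":0,"tz":0,"wx":0,"wy":0,"wz":0,"grip":0.012},{"tx":0,"ty":0,"tz":0,"wx":0,"wy":0,"wz":0,"grip":0.012}]' 30
python3 d.py .5375 -.2855 .098
```

```text
t: 4.62
position: [0.5378, -0.2867, 0.0984]
orientation: [0.0, 0.125, 0.992, -0.0]
force: [-0.3, -0.5, 0.1]
finger_gap: 0.0155
t 4.62 pos [ 0.5378 -0.2867  0.0984] tilt/yaw [[-0.969, 0.2472, 0.0], [0.2472, 0.969, -0.0], [-0.0, -0.0, -1.0]] F [-0.34 -0.5   0.09] gap 0.0155
shift [0.0006 0.001  0.0004]
```

```bash
python3 -m handwheel '[{"tx":0,"ty":0,"tz":-0.01,"wx":0,"wy":0,"wz":0,"grip":0.012},{"tx":0,"ty":0,"tz":-0.025,"wx":0,"wy":0,"wz":0,"grip":0.012},{"tx":0,"ty":0,"tz":-0.045,"wx":0,"wy":0,"wz":0,"grip":0.012},{"tx":0,"ty":0,"tz":-0.065,"wx":0,"wy":0,"wz":0,"grip":0.012},{"tx":0,"ty":0,"tz":-0.085,"wx":0,"wy":0,"wz":0,"grip":0.012},{"tx":0,"ty":0,"tz":-0.1,"wx":0,"wy":0,"wz":0,"grip":0.012},{"tx":0,"ty":0,"tz":-0.1,"wx":0,"wy":0,"wz":0,"grip":0.012}]' 30
python3 d.py .6363 -.0901 .1984
```

```text
t: 5.5
position: [0.5384, -0.287, 0.1999]
orientation: [0.001, 0.125, 0.992, -0.001]
force: [0.1, 0.5, -0.4]
finger_gap: 0.0154
t 5.5 pos [ 0.5384 -0.287   0.1999] tilt/yaw [[-0.969, 0.2471, 0.002], [0.2471, 0.969, -0.0014], [-0.0023, -0.0008, -1.0]] F [ 0.12  0.52 -0.4 ] gap 0.0154
shift [-0.0462  0.215   0.0014]
```

```bash
python3 -m handwheel '[{"tx":-0.007,"ty":0.035,"tz":0,"wx":0,"wy":0,"wz":0,"grip":0.012},{"tx":-0.016,"ty":0.075,"tz":0,"wx":0,"wy":0,"wz":0,"grip":0.012},{"tx":-0.025,"ty":0.115,"tz":0,"wx":0,"wy":0,"wz":0,"grip":0.012},{"tx":-0.034,"ty":0.155,"tz":0,"wx":0,"wy":0,"wz":0,"grip":0.012},{"tx":-0.042,"ty":0.19,"tz":0,"wx":0,"wy":0,"wz":0,"grip":0.012},{"tx":-0.0465,"ty":0.215,"tz":0,"wx":0,"wy":0,"wz":0,"grip":0.012},{"tx":-0.0465,"ty":0.215,"tz":0,"wx":0,"wy":0,"wz":0,"grip":0.012},{"tx":-0.0465,"ty":0.215,"tz":0.06,"wx":0,"wy":0,"wz":0,"grip":0.012}]' 30
python3 d.py .6363 -.0901 .1384; python3 - <<'E'
from h import *
for n in("scene","top"):
    im=manip.camera(n);p=proj(n,(.6363,-.0901,.08))[0].astype(int);print(p)
    cv2.imwrite(f"pics/{n}3.png",cv2.resize(im[p[1]-55:p[1]+65,p[0]-70:p[0]+70],None,fx=5,fy=5,interpolation=2))
print(manip.state()['position'])
E
```

```text
t: 6.5
position: [0.6387, -0.0908, 0.141]
orientation: [0.004, 0.124, 0.992, -0.001]
force: [1.2, -0.1, -1.3]
finger_gap: 0.0156
t 6.5 pos [ 0.6387 -0.0908  0.141 ] tilt/yaw [[-0.969, 0.2468, 0.0077], [0.2468, 0.9691, -0.0021], [-0.008, -0.0001, -1.0]] F [ 1.18 -0.07 -1.27] gap 0.0156
shift [0.0025 0.0001 0.0026]
[226 230]
[282 181]
[ 0.63216722 -0.08969776  0.13308915]
```

View pics/scene3.png

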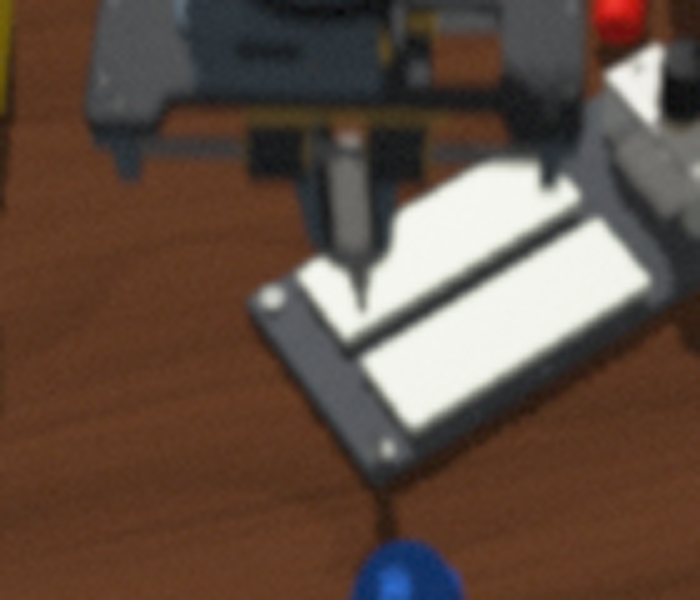

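View pics/top3.png

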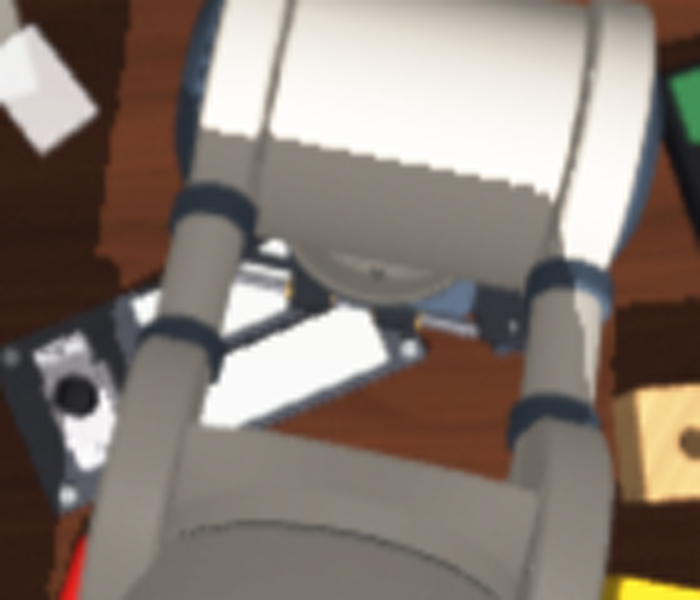

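```bash
python3 -m handwheel '[{"tx":0,"ty":0,"tz":0.015,"wx":0,"wy":0,"wz":0,"grip":0.012},{"tx":0,"ty":0,"tz":0.015,"wx":0,"wy":0,"wz":0,"grip":0.012},{"tx":0,"ty":0,"tz":0.015,"wx":0,"wy":0,"wz":0,"grip":0.012},{"tx":0,"ty":0,"tz":0.015,"wx":0,"wy":0,"wz":0,"grip":0.012}]' 30
python3 d.py .6363 -.0901 .1384; python3 - <<'E'
from h import *
n="scene"
im=manip.camera(n);cv2.imwrite("pics/full4.png",im)
pos=manip.state()['position'];print(pos)
print(proj(n,[pos-[0,0,.0864],pos-[0,0,.0284],(.6385,-.0957,.022)]))
cv2.imwrite(f"pics/{n}4.png",cv2.resize(im[200:280,180:280],None,fx=7,fy=7,interpolation=2))
E
```

```text
t: 7.1
position: [0.6365, -0.09, 0.1244]
orientation: [0.001, 0.125, 0.992, -0.0]
force: [0.2, -0.1, -0.0]
finger_gap: 0.0152
t 7.1 pos [ 0.6365 -0.09    0.1244] tilt/yaw [[-0.969, 0.2472, 0.0014], [0.2472, 0.969, -0.0004], [-0.0015, -0.0, -1.0]] F [ 0.2  -0.05 -0.01] gap 0.0152
shift [ 0.0001 -0.0002 -0.014 ]
[ 0.63640357 -0.08991834  0.12423929]
[[227.85983992 239.85747478]
 [226.61819329 226.61732392]
 [225.82448039 244.56047907]]
```

View pics/scene4.png

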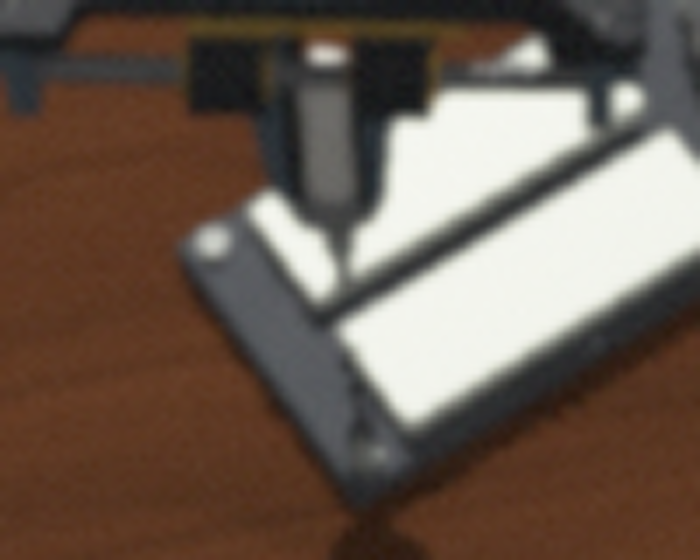

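```bash
python3 -m handwheel '[{"tx":0,"ty":0,"tz":0.005,"wx":0,"wy":0,"wz":0,"grip":0.012},{"tx":0,"ty":0,"tz":0.010,"wx":0,"wy":0,"wz":0,"grip":0.012},{"tx":0,"ty":0,"tz":0.0135,"wx":0,"wy":0,"wz":0,"grip":0.012},{"tx":0,"ty":0,"tz":0.0165,"wx":0,"wy":0,"wz":0,"grip":0.012},{"tx":0,"ty":0,"tz":0.0195,"wx":0,"wy":0,"wz":0,"grip":0.012},{"tx":0,"ty":0,"tz":0.0215,"wx":0,"wy":0,"wz":0,"grip":0.012},{"tx":0,"ty":0,"tz":0.0215,"wx":0,"wy":0,"wz":0,"grip":0.012}]' 30
python3 d.py .6363 -.0901 .1019; python3 - <<'E'
from h import *
n="scene"
im=manip.camera(n);cv2.imwrite("pics/full5.png",im)
cv2.imwrite(f"pics/{n}5.png",cv2.resize(im[200:280,180:280],None,fx=7,fy=7,interpolation=2))
E
```

```text
t: 8.02
position: [0.636, -0.0898, 0.1018]
orientation: [-0.0, 0.125, 0.992, 0.0]
force: [0.9, -0.4, -1.4]
finger_gap: 0.0156
t 8.03 pos [ 0.636  -0.0898  0.1018] tilt/yaw [[-0.969, 0.2472, -0.0003], [0.2472, 0.969, 0.0], [0.0003, -0.0, -1.0]] F [ 0.95 -0.41 -1.41] gap 0.0156
shift [-0.0004 -0.0002 -0.0001]
```

View pics/scene5.png

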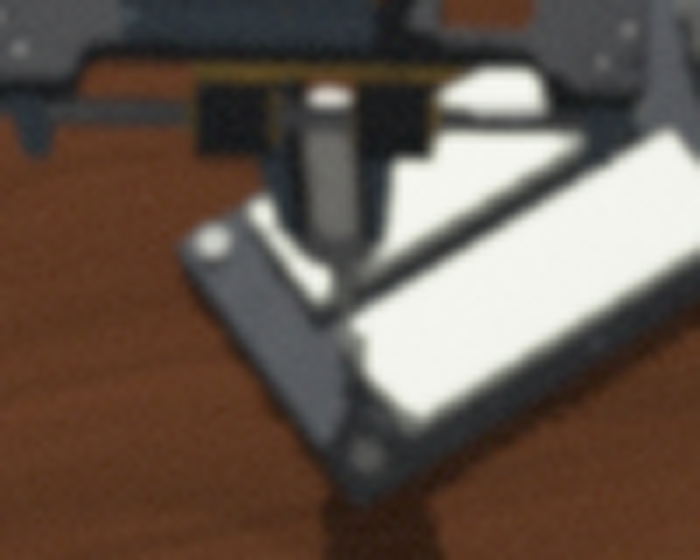

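```bash
python3 -m handwheel '[{"tx":0.0007,"ty":0.001,"tz":0,"wx":0,"wy":0,"wz":0,"grip":0.012},{"tx":0.0021,"ty":0.0029,"tz":0,"wx":0,"wy":0,"wz":0,"grip":0.012},{"tx":0.0038,"ty":0.0053,"tz":0,"wx":0,"wy":0,"wz":0,"grip":0.012},{"tx":0.0056,"ty":0.0077,"tz":0,"wx":0,"wy":0,"wz":0,"grip":0.012},{"tx":0.0074,"ty":0.0101,"tz":0,"wx":0,"wy":0,"wz":0,"grip":0.012},{"tx":0.0091,"ty":0.0125,"tz":0,"wx":0,"wy":0,"wz":0,"grip":0.012},{"tx":0.0109,"ty":0.015,"tz":0,"wx":0,"wy":0,"wz":0,"grip":0.012},{"tx":0.0127,"ty":0.0174,"tz":0,"wx":0,"wy":0,"wz":0,"grip":0.012}]' 30
cat > seam.py <<'E'
from h import *
s=manip.state();p=s['position'];y=np.array([-.3714,.9285]);x=np.array([.9285,.3714])
d=p[:2]-[.6385,-.0957];print("seam x,y mm",(d@x*1e3).round(2),(d@y*1e3).round(2),"tip z",((p[2]-.0864-.022)*1e3).round(2),"F",s['force'].round(2),"t",s['t'])
E
python3 seam.py
```

```text
t: 9.07
position: [0.6279, -0.0696, 0.1019]
orientation: [-0.0, 0.125, 0.992, 0.0]
force: [0.9, 0.5, -1.0]
finger_gap: 0.0153
seam x,y mm -0.1 28.17 tip z -6.49 F [ 0.93  0.51 -0.98] t 9.075
```

```bash
python3 -m handwheel '[{"tx":0.0018,"ty":0.0024,"tz":0,"wx":0,"wy":0,"wz":0,"grip":0.012},{"tx":0.0035,"ty":0.0048,"tz":0,"wx":0,"wy":0,"wz":0,"grip":0.012},{"tx":0.0053,"ty":0.0073,"tz":0,"wx":0,"wy":0,"wz":0,"grip":0.012},{"tx":0.0071,"ty":0.0097,"tz":0,"wx":0,"wy":0,"wz":0,"grip":0.012},{"tx":0.0088,"ty":0.0121,"tz":0,"wx":0,"wy":0,"wz":0,"grip":0.012},{"tx":0.0106,"ty":0.0145,"tz":0,"wx":0,"wy":0,"wz":0,"grip":0.012},{"tx":0.0124,"ty":0.017,"tz":0,"wx":0,"wy":0,"wz":0,"grip":0.012},{"tx":0.0141,"ty":0.0194,"tz":0,"wx":0,"wy":0,"wz":0,"grip":0.012}]' 30
python3 seam.py; python3 - <<'E'
from h import *
n="scene"
im=manip.camera(n)
cv2.imwrite(f"pics/{n}6.png",cv2.resize(im[190:270,190:290],None,fx=7,fy=7,interpolation=2))
E
```

```text
t: 10.07
position: [0.6191, -0.0473, 0.1019]
orientation: [0.0, 0.125, 0.992, 0.0]
force: [1.0, 0.4, -1.8]
finger_gap: 0.0156
seam x,y mm -0.05 52.13 tip z -6.48 F [ 1.01  0.43 -1.75] t 10.075
```

View pics/scene6.png

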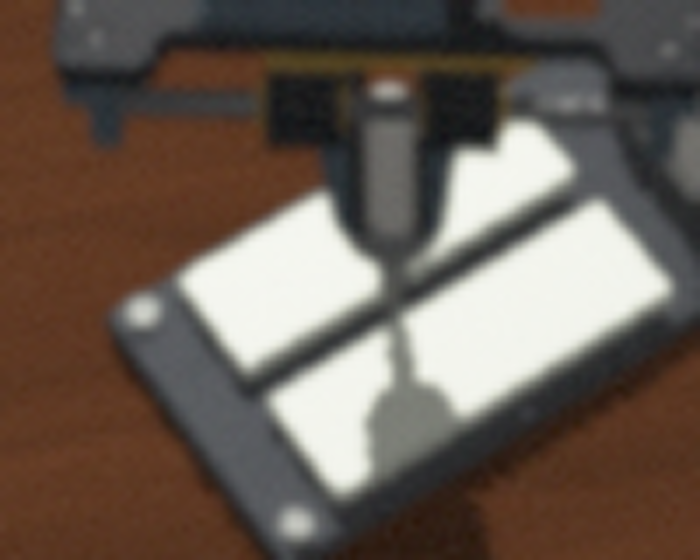

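The picture shows the shank entering the groove at about (395, 290) zoomed, upright and off both walls. The trace continues.

```bash
python3 -m handwheel '[{"tx":0.0018,"ty":0.0024,"tz":0,"wx":0,"wy":0,"wz":0,"grip":0.012},{"tx":0.0035,"ty":0.0048,"tz":0,"wx":0,"wy":0,"wz":0,"grip":0.012},{"tx":0.0053,"ty":0.0073,"tz":0,"wx":0,"wy":0,"wz":0,"grip":0.012},{"tx":0.0071,"ty":0.0097,"tz":0,"wx":0,"wy":0,"wz":0,"grip":0.012},{"tx":0.0088,"ty":0.0121,"tz":0,"wx":0,"wy":0,"wz":0,"grip":0.012},{"tx":0.0106,"ty":0.0145,"tz":0,"wx":0,"wy":0,"wz":0,"grip":0.012},{"tx":0.0124,"ty":0.017,"tz":0,"wx":0,"wy":0,"wz":0,"grip":0.012},{"tx":0.0141,"ty":0.0194,"tz":0,"wx":0,"wy":0,"wz":0,"grip":0.012}]' 30
python3 seam.py;  python3 -m handwheel '[{"tx":0.0018,"ty":0.0024,"tz":0,"wx":0,"wy":0,"wz":0,"grip":0.012},{"tx":0.0035,"ty":0.0048,"tz":0,"wx":0,"wy":0,"wz":0,"grip":0.012},{"tx":0.0053,"ty":0.0073,"tz":0,"wx":0,"wy":0,"wz":0,"grip":0.012},{"tx":0.0071,"ty":0.0097,"tz":0,"wx":0,"wy":0,"wz":0,"grip":0.012},{"tx":0.0088,"ty":0.0121,"tz":0,"wx":0,"wy":0,"wz":0,"grip":0.012},{"tx":0.0106,"ty":0.0145,"tz":0,"wx":0,"wy":0,"wz":0,"grip":0.012},{"tx":0.0124,"ty":0.017,"tz":0,"wx":0,"wy":0,"wz":0,"grip":0.012},{"tx":0.0141,"ty":0.0194,"tz":0,"wx":0,"wy":0,"wz":0,"grip":0.012}]' 30
python3 seam.py
```

```text
t: 11.12
position: [0.6102, -0.0251, 0.1019]
orientation: [0.0, 0.125, 0.992, -0.0]
force: [-0.1, 0.3, -1.1]
finger_gap: 0.0152
seam x,y mm -0.03 76.07 tip z -6.47 F [-0.05  0.27 -1.08] t 11.125
t: 12.12
position: [0.6014, -0.0028, 0.1019]
orientation: [0.0, 0.125, 0.992, 0.0]
force: [0.2, -0.3, -0.9]
finger_gap: 0.0154
seam x,y mm 0.04 100.06 tip z -6.46 F [ 0.16 -0.28 -0.9 ] t 12.125
```

```bash
python3 -m handwheel '[{"tx":0.0018,"ty":0.0024,"tz":0,"wx":0,"wy":0,"wz":0,"grip":0.012},{"tx":0.0036,"ty":0.0049,"tz":0,"wx":0,"wy":0,"wz":0,"grip":0.012},{"tx":0.0055,"ty":0.0076,"tz":0,"wx":0,"wy":0,"wz":0,"grip":0.012},{"tx":0.0075,"ty":0.0103,"tz":0,"wx":0,"wy":0,"wz":0,"grip":0.012},{"tx":0.0095,"ty":0.013,"tz":0,"wx":0,"wy":0,"wz":0,"grip":0.012},{"tx":0.0115,"ty":0.0158,"tz":0,"wx":0,"wy":0,"wz":0,"grip":0.012},{"tx":0.0135,"ty":0.0185,"tz":0,"wx":0,"wy":0,"wz":0,"grip":0.012},{"tx":0.0153,"ty":0.021,"tz":0,"wx":0,"wy":0,"wz":0,"grip":0.012}]' 30
python3 seam.py; python3 - <<'E'
from h import *
n="scene"
im=manip.camera(n)
cv2.imwrite(f"pics/{n}7.png",cv2.resize(im[170:250,210:310],None,fx=7,fy=7,interpolation=2))
E
```

```text
t: 13.12
position: [0.5917, 0.0213, 0.1019]
orientation: [-0.0, 0.125, 0.992, -0.0]
force: [0.1, -0.5, -0.3]
finger_gap: 0.0153
seam x,y mm 0.01 126.06 tip z -6.49 F [ 0.07 -0.51 -0.31] t 13.125
```

View pics/scene7.png

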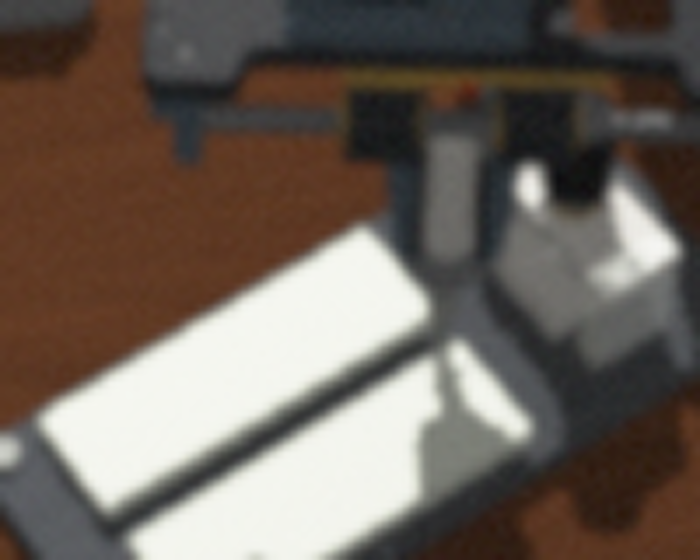

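```bash
python3 -m handwheel '[{"tx":0,"ty":0,"tz":0,"wx":0,"wy":0,"wz":0,"grip":0.012},{"tx":0,"ty":0,"tz":-0.004,"wx":0,"wy":0,"wz":0,"grip":0.012},{"tx":0,"ty":0,"tz":-0.008,"wx":0,"wy":0,"wz":0,"grip":0.012},{"tx":0,"ty":0,"tz":-0.013,"wx":0,"wy":0,"wz":0,"grip":0.012},{"tx":0,"ty":0,"tz":-0.03,"wx":0,"wy":0,"wz":0,"grip":0.012},{"tx":0,"ty":0,"tz":-0.055,"wx":0,"wy":0,"wz":0,"grip":0.012},{"tx":0,"ty":0,"tz":-0.08,"wx":0,"wy":0,"wz":0,"grip":0.012},{"tx":0,"ty":0,"tz":-0.0965,"wx":0,"wy":0,"wz":0,"grip":0.012}]' 30
python3 -m handwheel '[{"tx":-0.003,"ty":-0.04,"tz":0,"wx":0,"wy":0,"wz":0,"grip":0.012},{"tx":-0.007,"ty":-0.09,"tz":0,"wx":0,"wy":0,"wz":0,"grip":0.012},{"tx":-0.011,"ty":-0.14,"tz":0,"wx":0,"wy":0,"wz":0,"grip":0.012},{"tx":-0.015,"ty":-0.19,"tz":0,"wx":0,"wy":0,"wz":0,"grip":0.012},{"tx":-0.019,"ty":-0.24,"tz":0,"wx":0,"wy":0,"wz":0,"grip":0.012},{"tx":-0.022,"ty":-0.285,"tz":0,"wx":0,"wy":0,"wz":0,"grip":0.012},{"tx":-0.0239,"ty":-0.3118,"tz":0,"wx":0,"wy":0,"wz":0,"grip":0.012},{"tx":-0.0239,"ty":-0.3118,"tz":0,"wx":0,"wy":0,"wz":0,"grip":0.012}]' 30
python3 -m handwheel '[{"tx":0,"ty":0,"tz":0,"wx":0,"wy":0,"wz":0,"grip":0.012},{"tx":0,"ty":0,"tz":0.02,"wx":0,"wy":0,"wz":0,"grip":0.012},{"tx":0,"ty":0,"tz":0.02,"wx":0,"wy":0,"wz":0,"grip":0.012},{"tx":0,"ty":0,"tz":0.02,"wx":0,"wy":0,"wz":0,"grip":0.012}]' 30
python3 d.py .5378 -.2867 .0984; python3 - <<'E'
from h import *
n="scene"
im=manip.camera(n)
cv2.imwrite(f"pics/{n}8.png",cv2.resize(im[150:250,80:190],None,fx=6,fy=6,interpolation=2))
P=manip.state()['position'];print(proj(n,[P-[0,0,.0864],(.5373,-.2855,.07)]))
E
```

```text
t: 14.18
position: [0.5922, 0.0211, 0.2005]
orientation: [0.001, 0.125, 0.992, 0.0]
force: [0.4, 0.4, -0.7]
finger_gap: 0.0153
t: 15.18
position: [0.5374, -0.2886, 0.1987]
orientation: [0.0, 0.126, 0.992, -0.0]
force: [-0.3, -0.2, -0.5]
finger_gap: 0.0155
t: 15.68
position: [0.5382, -0.2864, 0.179]
orientation: [0.0, 0.124, 0.992, -0.0]
force: [0.5, -0.0, -1.3]
finger_gap: 0.0151
t 15.68 pos [ 0.5382 -0.2864  0.179 ] tilt/yaw [[-0.9692, 0.2465, 0.0002], [0.2465, 0.9692, -0.0001], [-0.0002, -0.0, -1.0]] F [ 0.46 -0.   -1.27] gap 0.0151
shift [ 0.0003 -0.0004  0.0806]
[[130.36971811 206.4796075 ]
 [133.06224189 211.54045737]]
```

View pics/scene8.png

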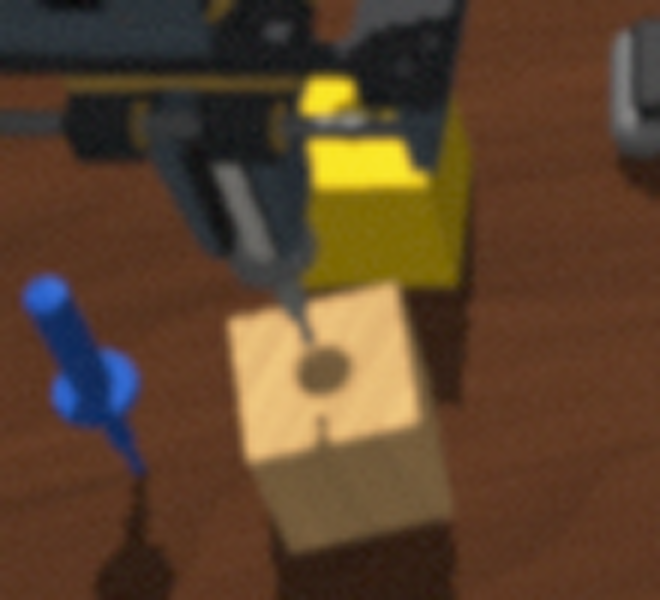

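Tip at (131.3, 206.7) and hole centre at (133.8, 211.7). That gap matches the projected one, so the stylus is aligned to within about 1 mm and I can lower it.

```bash
python3 -m handwheel '[{"tx":0,"ty":0,"tz":0.01,"wx":0,"wy":0,"wz":0,"grip":0.012},{"tx":0,"ty":0,"tz":0.022,"wx":0,"wy":0,"wz":0,"grip":0.012},{"tx":0,"ty":0,"tz":0.034,"wx":0,"wy":0,"wz":0,"grip":0.012},{"tx":0,"ty":0,"tz":0.046,"wx":0,"wy":0,"wz":0,"grip":0.012},{"tx":0,"ty":0,"tz":0.058,"wx":0,"wy":0,"wz":0,"grip":0.012},{"tx":0,"ty":0,"tz":0.07,"wx":0,"wy":0,"wz":0,"grip":0.012},{"tx":0,"ty":0,"tz":0.076,"wx":0,"wy":0,"wz":0,"grip":0.012},{"tx":0,"ty":0,"tz":0.0795,"wx":0,"wy":0,"wz":0,"grip":0.012}]' 30
python3 -m handwheel '[{"tx":0,"ty":0,"tz":0,"wx":0,"wy":0,"wz":0,"grip":0.012},{"tx":0,"ty":0,"tz":0.0005,"wx":0,"wy":0,"wz":0,"grip":0.012}]' 30
python3 d.py .5378 -.2867 .0984
```

```text
t: 16.73
position: [0.5379, -0.2869, 0.0986]
orientation: [-0.0, 0.125, 0.992, 0.0]
force: [-0.4, 0.2, -1.1]
finger_gap: 0.0157
t: 16.98
position: [0.5381, -0.287, 0.0988]
orientation: [0.0, 0.125, 0.992, -0.0]
force: [-0.7, 0.4, -0.8]
finger_gap: 0.0157
t 16.98 pos [ 0.5381 -0.287   0.0988] tilt/yaw [[-0.969, 0.2472, 0.0005], [0.2472, 0.969, -0.0004], [-0.0006, -0.0002, -1.0]] F [-0.66  0.42 -0.78] gap 0.0157
shift [0.0003 0.0002 0.0004]
```

Release, opening to 50 mm, then check by camera.

```bash
python3 -m handwheel '[{"tx":0,"ty":0,"tz":0,"wx":0,"wy":0,"wz":0,"grip":0.05},{"tx":0,"ty":0,"tz":0,"wx":0,"wy":0,"wz":0,"grip":0.05},{"tx":0,"ty":0,"tz":0,"wx":0,"wy":0,"wz":0,"grip":0.05},{"tx":0,"ty":0,"tz":0,"wx":0,"wy":0,"wz":0,"grip":0.05}]' 30
python3 -m handwheel '[{"tx":0,"ty":0,"tz":-0.02,"wx":0,"wy":0,"wz":0,"grip":0.05},{"tx":0,"ty":0,"tz":-0.05,"wx":0,"wy":0,"wz":0,"grip":0.05},{"tx":0,"ty":0,"tz":-0.09,"wx":0,"wy":0,"wz":0,"grip":0.05},{"tx":0,"ty":0,"tz":-0.1,"wx":0,"wy":0,"wz":0,"grip":0.05},{"tx":0,"ty":0,"tz":-0.1,"wx":0,"wy":0,"wz":0,"grip":0.05}]' 30
python3 d.py .5715 .0705 .1984; python3 - <<'E'
from h import *
n="scene"
im=manip.camera(n)
cv2.imwrite(f"pics/{n}9.png",cv2.resize(im[150:250,80:190],None,fx=6,fy=6,interpolation=2))
E
```

```text
t: 17.48
position: [0.5379, -0.2869, 0.0984]
orientation: [0.0, 0.125, 0.992, -0.0]
force: [-0.6, 0.6, 0.1]
finger_gap: 0.0496
t: 18.1
position: [0.538, -0.2869, 0.1987]
orientation: [0.0, 0.125, 0.992, -0.0]
force: [-0.2, -0.3, -0.8]
finger_gap: 0.0503
t 18.1 pos [ 0.538  -0.2869  0.1987] tilt/yaw [[-0.969, 0.2472, 0.0008], [0.2472, 0.969, -0.0005], [-0.0009, -0.0003, -1.0]] F [-0.24 -0.32 -0.77] gap 0.0503
shift [5.590e-02 3.546e-01 1.000e-04]
```

View pics/scene9.png

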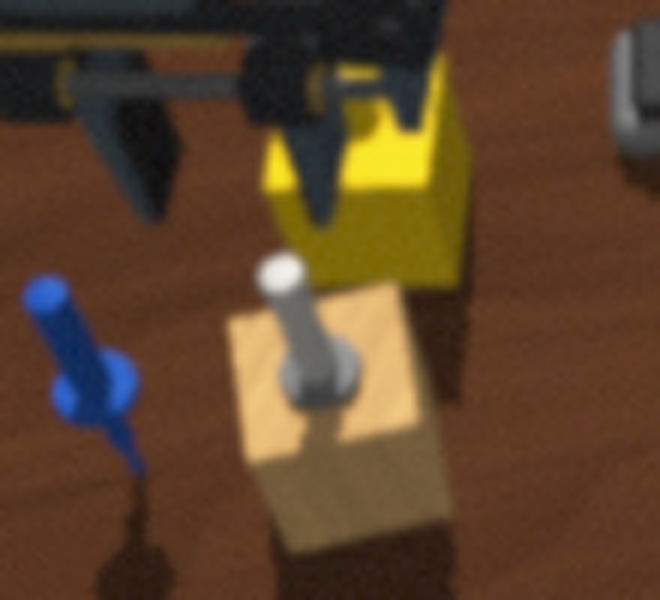

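The stylus is back in the wooden stand, upright with the collar seated, as in the first view. Next is the knob.

```bash
python3 -m handwheel '[{"tx":0.006,"ty":0.04,"tz":0,"wx":0,"wy":0,"wz":0,"grip":0.06},{"tx":0.014,"ty":0.09,"tz":0,"wx":0,"wy":0,"wz":0,"grip":0.06},{"tx":0.022,"ty":0.14,"tz":0,"wx":0,"wy":0,"wz":0,"grip":0.06},{"tx":0.03,"ty":0.19,"tz":0,"wx":0,"wy":0,"wz":0,"grip":0.06},{"tx":0.038,"ty":0.24,"tz":0,"wx":0,"wy":0,"wz":0,"grip":0.06},{"tx":0.046,"ty":0.29,"tz":0,"wx":0,"wy":0,"wz":0,"grip":0.06},{"tx":0.052,"ty":0.335,"tz":0,"wx":0,"wy":0,"wz":0,"grip":0.06},{"tx":0.056,"ty":0.355,"tz":0,"wx":0,"wy":0,"wz":0,"grip":0.06}]' 60
python3 -m handwheel '[{"tx":0,"ty":0,"tz":0.03,"wx":0,"wy":0,"wz":0,"grip":0.06},{"tx":0,"ty":0,"tz":0.06,"wx":0,"wy":0,"wz":0,"grip":0.06},{"tx":0,"ty":0,"tz":0.06,"wx":0,"wy":0,"wz":0,"grip":0.06},{"tx":0,"ty":0,"tz":0.06,"wx":0,"wy":0,"wz":0,"grip":0.06}]' 60
python3 d.py .5716 .071 .079; python3 - <<'E'
from h import *
for n,b in (("scene",(240,140,350,240)),("top",(170,150,280,250))):
    im=manip.camera(n);cv2.imwrite(f"pics/{n}10.png",cv2.resize(im[b[1]:b[3],b[0]:b[2]],None,fx=6,fy=6,interpolation=2))
E
```

```text
t: 19.15
position: [0.5707, 0.0731, 0.197]
orientation: [-0.001, 0.124, 0.992, -0.0]
force: [0.3, -0.1, 0.3]
finger_gap: 0.0603
t: 19.65
position: [0.5716, 0.0706, 0.1389]
orientation: [0.0, 0.125, 0.992, -0.0]
force: [0.6, -0.4, 0.6]
finger_gap: 0.0601
t 19.65 pos [0.5716 0.0706 0.1389] tilt/yaw [[-0.9688, 0.2477, 0.0001], [0.2477, 0.9688, -0.0001], [-0.0002, -0.0, -1.0]] F [ 0.62 -0.43  0.59] gap 0.0601
shift [0.0002 0.0004 0.0599]
```

View pics/scene10.png

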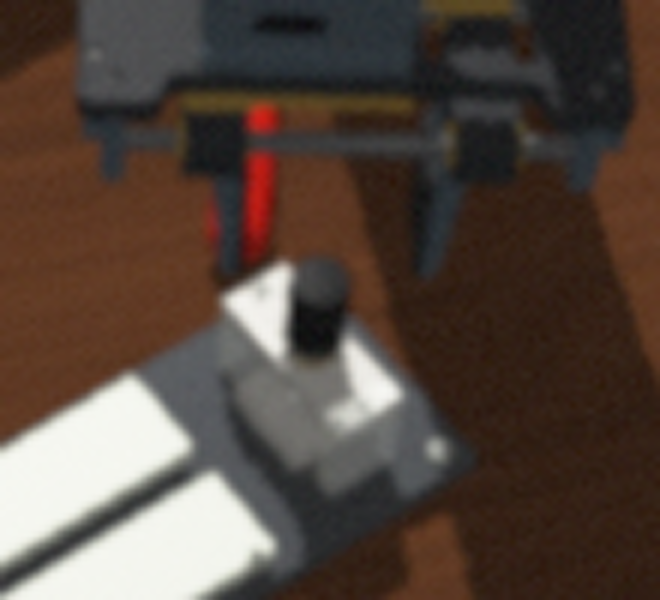

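View pics/top10.png

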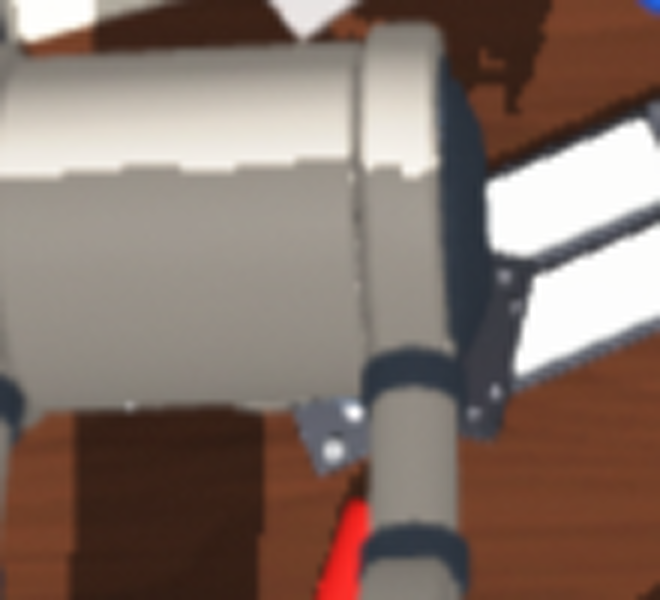

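Finger tips at 228 and 430 (zoomed) straddle the knob top at 323, so it's centred. I'll descend and grip.

```bash
python3 -m handwheel '[{"tx":0,"ty":0,"tz":0.02,"wx":0,"wy":0,"wz":0,"grip":0.06},{"tx":0,"ty":0,"tz":0.04,"wx":0,"wy":0,"wz":0,"grip":0.06},{"tx":0,"ty":0,"tz":0.052,"wx":0,"wy":0,"wz":0,"grip":0.06},{"tx":0,"ty":0,"tz":0.0595,"wx":0,"wy":0,"wz":0,"grip":0.06},{"tx":0,"ty":0,"tz":0.0595,"wx":0,"wy":0,"wz":0,"grip":0.06},{"tx":0,"ty":0,"tz":0.0595,"wx":0,"wy":0,"wz":0,"grip":0.06}]' 60
python3 -m handwheel '[{"tx":0,"ty":0,"tz":0,"wx":0,"wy":0,"wz":0,"grip":0.02},{"tx":0,"ty":0,"tz":0,"wx":0,"wy":0,"wz":0,"grip":0.02},{"tx":0,"ty":0,"tz":0,"wx":0,"wy":0,"wz":0,"grip":0.02},{"tx":0,"ty":0,"tz":0,"wx":0,"wy":0,"wz":0,"grip":0.02},{"tx":0,"ty":0,"tz":0,"wx":0,"wy":0,"wz":0,"grip":0.02},{"tx":0,"ty":0,"tz":0,"wx":0,"wy":0,"wz":0,"grip":0.02}]' 60
python3 d.py .5716 .071 .079
```

```text
t: 20.5
position: [0.5717, 0.071, 0.0795]
orientation: [0.0, 0.125, 0.992, 0.0]
force: [-0.3, -0.3, -0.1]
finger_gap: 0.0598
t: 21.25
position: [0.5713, 0.0707, 0.079]
orientation: [-0.0, 0.125, 0.992, -0.0]
force: [-1.5, -5.5, 2.9]
finger_gap: 0.0227
t 21.25 pos [0.5713 0.0707 0.079 ] tilt/yaw [[-0.969, 0.2471, -0.0002], [0.2471, 0.969, -0.0005], [0.0001, -0.0005, -1.0]] F [-1.47 -5.49  2.91] gap 0.0227
shift [-0.0002  0.0004 -0.    ]
```

```bash
python3 -m handwheel '[{"tx":0,"ty":-0.0005,"tz":-0.001,"wx":0,"wy":0,"wz":0,"grip":0.02},{"tx":0,"ty":-0.0005,"tz":-0.003,"wx":0,"wy":0,"wz":0,"grip":0.02},{"tx":0,"ty":-0.0005,"tz":-0.006,"wx":0,"wy":0,"wz":0,"grip":0.02},{"tx":0,"ty":-0.0005,"tz":-0.009,"wx":0,"wy":0,"wz":0,"grip":0.02},{"tx":0,"ty":-0.0005,"tz":-0.012,"wx":0,"wy":0,"wz":0,"grip":0.02},{"tx":0,"ty":-0.0005,"tz":-0.014,"wx":0,"wy":0,"wz":0,"grip":0.02},{"tx":0,"ty":-0.0005,"tz":-0.016,"wx":0,"wy":0,"wz":0,"grip":0.02},{"tx":0,"ty":-0.0005,"tz":-0.0165,"wx":0,"wy":0,"wz":0,"grip":0.02}]' 60
python3 d.py .5716 .071 .097
```

```text
t: 22.25
position: [0.5712, 0.0705, 0.0955]
orientation: [-0.0, 0.125, 0.992, 0.0]
force: [3.7, 0.8, -15.1]
finger_gap: 0.023
t 22.25 pos [0.5712 0.0705 0.0955] tilt/yaw [[-0.969, 0.2472, -0.0], [0.2472, 0.969, 0.0001], [0.0, 0.0001, -1.0]] F [  3.72   0.79 -15.05] gap 0.023
shift [-0.0002  0.0006 -0.0015]
```

```bash
python3 -m handwheel '[{"tx":0,"ty":0,"tz":-0.0005,"wx":0,"wy":0,"wz":0,"grip":0.02},{"tx":0,"ty":0,"tz":-0.001,"wx":0,"wy":0,"wz":0,"grip":0.02},{"tx":0,"ty":0,"tz":-0.0015,"wx":0,"wy":0,"wz":0,"grip":0.02},{"tx":0,"ty":0,"tz":-0.0018,"wx":0,"wy":0,"wz":0,"grip":0.02},{"tx":0,"ty":0,"tz":-0.0018,"wx":0,"wy":0,"wz":0,"grip":0.02},{"tx":0,"ty":0,"tz":-0.0018,"wx":0,"wy":0,"wz":0,"grip":0.02}]' 60
python3 d.py .5716 .071 .097;python3 - <<'E'
from h import *
for n,b in (("scene",(240,140,350,240)),):
    im=manip.camera(n);cv2.imwrite("pics/full11.png",im);cv2.imwrite(f"pics/{n}11.png",cv2.resize(im[b[1]:b[3],b[0]:b[2]],None,fx=6,fy=6,interpolation=2))
E
```

```text
t: 23.0
position: [0.5712, 0.0705, 0.0971]
orientation: [-0.0, 0.125, 0.992, 0.0]
force: [5.5, 1.8, -18.1]
finger_gap: 0.0227
t 23.0 pos [0.5712 0.0705 0.0971] tilt/yaw [[-0.969, 0.2472, -0.0002], [0.2472, 0.969, 0.0], [0.0002, 0.0, -1.0]] F [  5.5    1.81 -18.06] gap 0.0227
shift [-0.0003  0.0006  0.0001]
```

View pics/scene11.png

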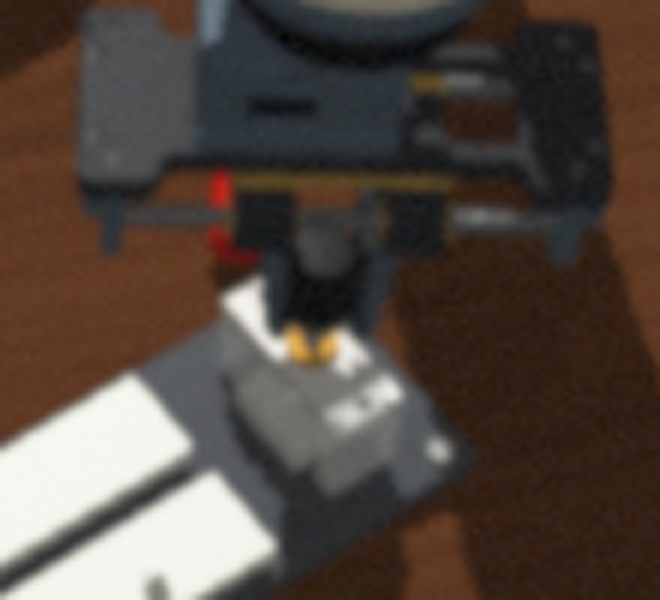

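View pics/full11.png

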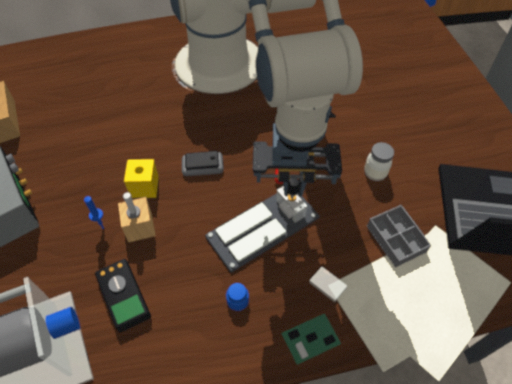

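```bash
python3 -m handwheel '[{"tx":0,"ty":0,"tz":0,"wx":0,"wy":0,"wz":0,"grip":0.02},{"tx":0,"ty":0,"tz":0,"wx":0,"wy":0,"wz":0,"grip":0.02},{"tx":0,"ty":0,"tz":0,"wx":0,"wy":0,"wz":0,"grip":0.02},{"tx":0,"ty":0,"tz":0,"wx":0,"wy":0,"wz":0,"grip":0.02},{"tx":0,"ty":0,"tz":0,"wx":0,"wy":0,"wz":0,"grip":0.02},{"tx":0,"ty":0,"tz":0,"wx":0,"wy":0,"wz":0,"grip":0.02},{"tx":0,"ty":0,"tz":0,"wx":0,"wy":0,"wz":0,"grip":0.02},{"tx":0,"ty":0,"tz":0,"wx":0,"wy":0,"wz":0,"grip":0.02}]' 60
python3 - <<'E'
from h import *
a=cv2.imread("pics/full11.png");b=manip.camera("scene")
# knob top visible dark-grey: compare region between frames
print(np.abs(a[170:205,280:305].astype(int)-b[170:205,280:305]).mean(), manip.state()['force'],manip.state()['joint_vel'].round(4))
p=proj("scene",[(.5714,.0705,.102),(.5714,.0705,.120),(.5714,.0705,.062),(.5714,.0705,.080)]);print(((p-[240,140])*6).round(0))
E
```

```text
t: 24.05
position: [0.5712, 0.0705, 0.0971]
orientation: [-0.0, 0.125, 0.992, 0.0]
force: [4.2, 2.0, -17.5]
finger_gap: 0.0227
1.8902857142857143 [  3.9046666    2.00577696 -18.45030323] [-0.0009 -0.001  -0.0013  0.002  -0.0004  0.0006]
[[313. 279.]
 [316. 251.]
 [305. 340.]
 [308. 313.]]
```

```bash
python3 -c "
from rig import manip
print(manip.close_job())"
```

```text
the job is handed in; nothing more can be done
None
```

I traced the seam with the stylus, stood it back in its wooden stand, and handed the job in at about 24 s with the plunger knob held at the top of its pull. No verdict was reported, so everything below rests on my own checks.

- **Trace:** I ran the stylus from about 6 mm to 126 mm along the 130 mm seam at about 24–26 mm/s, upright, with the tip about 6.5 mm down in the groove. By arm pose the tip stayed within 0.1 mm of the centre line I measured, and the wrist forces stayed under 2 N.
- **Stylus:** After release and retreat, the camera showed it upright in the wooden stand with its collar seated, at about the pose it was taken from.
- **Plunger:** The gripper rose 18.1 mm. In the camera view the knob had risen by about the same, so there was no visible slip. The pull held steady at about 18 N with a 22.7 mm grip gap for the last second. That is just above the roughly 15 N expected at the stop.
- **Bystanders:** In the last full view of the table none of them looked out of place. I did not measure them individually.

**Disagreements:**
- The scene camera sits about 1 pixel (2 mm) off the robot's own coordinates. The top and scene views differed by up to 4 mm on the knob position, so I used the line extended from the seam.
- There was a side load of 4–6 N on the knob while holding it, so the grip was probably slightly off centre.

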